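# Stock the garlic and ginger keeper

### The job

Slide the cover of the wooden keeper right back, tip the ginger off the little metal tray into the keeper's smaller left compartment, and put every garlic bulb into the larger right compartment. Set the empty tray level on its grey mat again and then slide the cover fully shut; leave the pepper mill and the salt pot alone.

Things in the scene. Friction and masses are not known exactly. Their poses are not given: they have to be found in the camera images.
- keeper: light plywood storage box fixed to the worktop, 139 mm deep (its x) and 323 mm long (its y), walls 7 mm thick and 71 to 75 mm high, floor 6 mm thick; origin at the centre of its underside, z up. The two end walls rise to 84 mm and run on backwards (+x) as runners for the cover, to 204 mm behind the origin (with a stop bar). A wall across at y = 39 mm divides it into a smaller left (+y) and a larger right (-y) compartment, both 125 mm wide in x.
- ginger_bay (a point): centre of the inner floor of the smaller left compartment, 125 mm (x) by 112 mm (y), 69 mm deep to the cover; axes as the keeper
- garlic_bay (a point): centre of the inner floor of the larger right compartment, 125 mm (x) by 190 mm (y), 69 mm deep to the cover; room for three bulbs in a row along y, none on top of another; axes as the keeper
- cover (a joint): how far the flat sliding cover (8 mm thick, underside 75 mm and top 83 mm above the worktop) is slid back along the keeper's +x, m: 0 shut, 0.13 fully back, when both compartments are uncovered; it takes about 1.5 N and stays where it is left; at the start it may stand up to 20 mm open
- cover_grip (a point): point to grasp on the dark upright grip bar in the middle of the cover, 9 mm below its top; the bar is 16 mm thick in the keeper's x, 64 mm long in its y and stands 34 mm above the cover (83 to 117 mm above the worktop); it moves with the cover
- mat: grey felt mat, 130 mm (x) by 210 mm (y), 4 mm thick, fixed to the worktop; origin at the centre of its underside; the tray starts on it
- tray: small aluminium tray with a dark handle, 160 g; origin under the centre of the pan's floor, z up when level. The pan is 90 mm wide (x) and 120 mm long (y), floor 3 mm thick, with rims 22 mm high on both long sides and 26 mm high at the handle's end; the end at its -y has no rim: pieces slide off there. The handle points to its +y. The pieces slide off when the tray is tipped to about 45 to 60 degrees.
- tray_grip (a point): middle of the tray's handle, 92 mm to +y and 33 mm above the tray's origin; the handle is a bar along y, 66 mm long, 16 mm thick in x, 26 mm high, with flat upright sides
- tray_lip (a point): middle of the tray's open edge, on the upper face of its floor, 60 mm to -y of the tray's origin
- garlic_a: whole garlic bulb (shelf object), about 56 mm across and 56 mm high, 34 g; origin at the centre of its underside (root), z up through the stem; its middle is 28 mm above the origin along its z. It may be absent.
- garlic_b: whole garlic bulb (shelf object), about 56 mm across and 56 mm high, 34 g; origin at the centre of its underside (root), z up through the stem; its middle is 28 mm above the origin along its z. It may be absent.
- garlic_c: whole garlic bulb (shelf object), about 56 mm across and 56 mm high, 34 g; origin at the centre of its underside (root), z up through the stem; its middle is 28 mm above the origin along its z. It may be absent.
- ginger_a: chunky piece of ginger root, light brown: a round-ended finger 41 mm long along its x and 20 mm thick, with a stubby bud of 17 mm thickness that sticks out to +y (33 mm wide over the bud, near the middle); lies flat, 20 mm high, 25 g; origin on its underside, 10 mm below the finger's axis, midway along it. Starts loose on the tray. It may be absent.
- ginger_b: chunky piece of ginger root, light brown: a round-ended finger 41 mm long along its x and 20 mm thick, with a stubby bud of 17 mm thickness that sticks out to +y (33 mm wide over the bud, near the middle); lies flat, 20 mm high, 25 g; origin on its underside, 10 mm below the finger's axis, midway along it. Starts loose on the tray. It may be absent.
- ginger_c: chunky piece of ginger root, light brown: a round-ended finger 41 mm long along its x and 20 mm thick, with a stubby bud of 17 mm thickness that sticks out to +y (33 mm wide over the bud, near the middle); lies flat, 20 mm high, 25 g; origin on its underside, 10 mm below the finger's axis, midway along it. Starts loose on the tray. It may be absent.
- ginger_d: chunky piece of ginger root, light brown: a round-ended finger 41 mm long along its x and 20 mm thick, with a stubby bud of 17 mm thickness that sticks out to +y (33 mm wide over the bud, near the middle); lies flat, 20 mm high, 25 g; origin on its underside, 10 mm below the finger's axis, midway along it. Starts loose on the tray. It may be absent.
- mill: wooden pepper mill, 58 mm across, 150 mm high, origin at its underside; bystander, to be left alone
- salt: round wooden salt pot, 92 mm across, 70 mm high, origin at its underside; bystander, to be left alone
There are look-alikes about, which are no part of the job. What is shaped like the garlic_b but red is not meant.

How it is judged:
On the way, in this order (a step that is already met when the one before it is completed fails the run):
1. the cover is slid right back (115 mm or more) (value of joint cover above 0.115 m), for 0.2 s.
2. the tray, with ginger on it, is tipped (20 degrees or more) with its open edge over the smaller compartment (x of tray_lip in the frame of ginger_bay between -0.07 and 0.07 m and y of tray_lip in the frame of ginger_bay between -0.07 and 0.07 m and z of tray_lip in the frame of ginger_bay below 0.25 m and angle between tray's own z axis and vertical above 0.35 rad and height (world z) of any of ginger_a, ginger_b, ginger_c, ginger_d above 0.08 m), for 0.04 s.
3. all the ginger is in the smaller compartment, all the garlic in the larger one, and the tray is level on its mat (x of garlic_a in the frame of garlic_bay between -0.066 and 0.066 m and y of garlic_a in the frame of garlic_bay between -0.098 and 0.098 m and z of garlic_a in the frame of garlic_bay between -0.01 and 0.066 m and x of garlic_b in the frame of garlic_bay between -0.066 and 0.066 m and y of garlic_b in the frame of garlic_bay between -0.098 and 0.098 m and z of garlic_b in the frame of garlic_bay between -0.01 and 0.066 m and x of garlic_c in the frame of garlic_bay between -0.066 and 0.066 m and y of garlic_c in the frame of garlic_bay between -0.098 and 0.098 m and z of garlic_c in the frame of garlic_bay between -0.01 and 0.066 m and x of ginger_a in the frame of ginger_bay between -0.066 and 0.066 m and y of ginger_a in the frame of ginger_bay between -0.06 and 0.06 m and z of ginger_a in the frame of ginger_bay between -0.01 and 0.066 m and x of ginger_b in the frame of ginger_bay between -0.066 and 0.066 m and y of ginger_b in the frame of ginger_bay between -0.06 and 0.06 m and z of ginger_b in the frame of ginger_bay between -0.01 and 0.066 m and x of ginger_c in the frame of ginger_bay between -0.066 and 0.066 m and y of ginger_c in the frame of ginger_bay between -0.06 and 0.06 m and z of ginger_c in the frame of ginger_bay between -0.01 and 0.066 m and x of ginger_d in the frame of ginger_bay between -0.066 and 0.066 m and y of ginger_d in the frame of ginger_bay between -0.06 and 0.06 m and z of ginger_d in the frame of ginger_bay between -0.01 and 0.066 m and horizontal distance between tray and mat below 0.06 m and angle between tray's own z axis and vertical below 0.1 rad and height (world z) of tray below 0.012 m and linear speed of tray below 0.02 m/s), for 0.2 s.
4. the cover is slid shut (value of joint cover below 0.005 m), for 0.2 s.
At the end, for the whole second after the job is handed in: The cover is shut to within 5 mm; every ginger piece present lies in the smaller left compartment and every garlic bulb present in the larger right one, at rest below the cover; the tray is level (within 0.1 rad) on its mat, its origin within 60 mm of the mat's centre in plan (all of step 3 and value of joint cover below 0.005 m and linear speed of each of garlic_a, garlic_b, garlic_c, ginger_a, ginger_b, ginger_c, ginger_d below 0.02 m/s); the robot touches nothing.
It fails at once if the pepper mill or the salt pot is moved by more than 30 mm (distance of any of mill, salt from where it was at the start of the episode above 0.03 m).
Of ginger_a, ginger_b, ginger_c, ginger_d only 2 to 4 are there at a start; the rules pass over those that are not, and their reading is None.
Of garlic_a, garlic_b, garlic_c only 2 to 3 are there at a start; the rules pass over those that are not, and their reading is None.
At some moment in a run one of garlic_a, garlic_b, garlic_c may be knocked a few centimetres aside while the robot is not near it.
It also fails if it takes over 210 s, if anything falls off the work surface, if the arm or the gripper's body presses on something with over 40 N, if the wrist force passes 120 N, or if a joint passes its speed limit or range.

### The arm

A 6-joint arm with a two-finger parallel gripper is mounted at the origin on a cart in front of the work surface, level with it; the furniture and walls round the work are solid. World frame = base frame: x ahead of the robot, y to its left, z up, the work surface at z = 0. Lengths are in m, angles in rad, forces in N, time in s.
With the tool pointing down it reaches from about 0.225 to 0.875 m from the base axis. Payload 3.4 kg.
Tool frame: the origin (TCP) lies at the very end of the fingers, on their centre line; the grasp point (between the pads) lies 19 mm behind it; z points along the fingers, y is the line along which they close (so a half turn about z gives the same grasp; the last joint's range is limited). The gripper opens to 85 mm and grips with 20 to 120 N. Pads are 22 mm wide; open, the fingers measure 114 mm over their backs; the gripper's body (76 mm by 85 mm) begins 54 mm behind the grasp point. The pads swing forward as they close: fully open they stand 13 mm farther back than shut.
Start: joints at [-0.121, 0.276, 1.505, -0, 1.361, -0.121], TCP at [0.575, -0, 0.231] pointing down, gripper open.
Joint ranges: [-2.89, 2.89], [-0.75, 2.08], [0.22, 2.7], [-1.18, 4.32], [0.11, 2.71], [-2.7, 2.7]. Speed limits (rad/s): [2.57, 2.57, 3.14, 3.14, 3.14, 3.14].

### API

Orientations are given as a unit quaternion [w, x, y, z].
In Python, from rig import get_state, optics, sign_off gives the robot as it stands.
- The arm moves only by the tool send_rows, never from a script. Its argument "increments" is a list of rows, each an object with "gripper": the gripper's target within -1 to 1 (shut at 1, half-way at 0, fully open at -1); "linear": the shift along the world's x, y, z in m, a list of three; "delta_rot": the turn, a rotation vector about the world's x, y, z in rad, a list of three. In form: [{"gripper": gripper, "linear": [dx, dy, dz], "delta_rot": [rx, ry, rz]}, ...]. A call has 1 to 8 rows; each row is the pose to reach, as a shift and turn from the pose commanded when the call began; what a row does not reach only later rows make up. A row lasts 1/10 s, in which the tool goes at most 50 mm and 8.59 degrees, less where a joint would pass 70% of its speed; a pose out of reach is approached as far as the arm can. A call with a gripper value outside its range is refused whole. The fingers move at their own pace and stop on an object; "newtons" is the grip in N (left out, the last holds). Time passes only in rows, so rows that repeat a pose let the fingers close. It gives the time, the measured TCP pose, the force, the opening and the grip force at its end, in the units of the state.
- get_state(): the state, without advancing time (a new reading comes with each control period).
- optics.get_image(name): name is "scene" or "side" or "wrist"; returns a dict with "pixels" (480x640x3 uint8, blue, green, red), "K" (3x3 intrinsics, pixels), "rvec" (rotation vector, rad) and "tvec" (3), from world to camera coordinates, as OpenCV has them; the wrist camera has in their place "T_tool_cam" (4x4, takes a point from camera to tool coordinates, whose origin is the TCP and whose axes are the flange's). Camera axes: x right, y down, z forward; pixel columns grow to the right and rows downward; lengths in m; the calibration is good to about 2 mm. A picture is of the moment at which its call begins: read the wrist's pose just before it. There is no depth.
- sign_off(): hands the job in; it is judged then, once.
The state is a dict: "clock": time; "qpos": joint angles; "qd": joint speeds; "effort": joint torques, N m; "position": TCP position; "ee_rot": TCP orientation; "contact_force": force on the tool from outside, world axes, zero at the start; "moment": the same for the moment, N m; "width": finger opening in m; "gripper_force": force on a finger pad.
Only numpy, scipy, OpenCV 4.12 (cv2) and the standard library are available. Lean on these libraries where they do the work, as an engineer would, in place of code of your own. Each camera call takes 0.05 s, during which the arm holds its last target. There are 200 camera calls.

## Working session

There is one attempt and no reset: what is moved stays moved. The work goes in short steps, Python scripts to look and compute and a tool call to move; the robot and the scene stay as the last step left them, time stands still between calls to the robot, and variables do not carry over. Pictures are saved under pics/ and viewed, at most 16 in all, crops included, and the job is handed in when it is done.

Besides the shell and the picture viewer there is one more tool, called after "Call:" as name(argument=value, ...) on one line, values as JSON. send_rows: Moves the arm, as the interface text tells. Its arguments: {"type":"object","properties":{"increments":{"type":"array"},"newtons":{"type":"number"}},"required":["increments"]}

```bash
mkdir -p pics; ls; cat > h.py <<'E'
import numpy as np, cv2
from rig import get_state, optics, sign_off
from scipy.spatial.transform import Rotation as R
def cam(name):
    s=get_state(); im=optics.get_image(name); K=np.array(im['K'])
    if name=='wrist':
        T=np.array(im['T_tool_cam']); w,x,y,z=s['ee_rot']
        W=np.eye(4); W[:3,:3]=R.from_quat([x,y,z,w]).as_matrix(); W[:3,3]=s['position']
        C=W@T; Rc=C[:3,:3]; c=C[:3,3]
    else:
        Rw=cv2.Rodrigues(np.array(im['rvec'],float))[0]; Rc=Rw.T; c=-Rw.T@np.array(im['tvec'],float).ravel()
    return im['pixels'],K,Rc,c
def ray(c,u,v,z):
    _,K,Rc,o=c; d=Rc@np.linalg.solve(K,[u,v,1.]); return o+d*(z-o[2])/d[2]
def proj(c,p):
    _,K,Rc,o=c; q=K@(Rc.T@(np.asarray(p,float)-o)); return q[:2]/q[2]
def save(name,fn):
    c=cam(name); cv2.imwrite('pics/'+fn,c[0]); import pickle; pickle.dump(c,open('pics/'+fn+'.pkl','wb')); return c
def load(fn):
    import pickle; return pickle.load(open('pics/'+fn+'.pkl','rb'))
E
python3 -c "
from h import *
for n in ('scene','side','wrist'):
    c=save(n,n+'0.png'); print(n,c[3].round(3),c[2][:,2].round(2),c[1][0,0])
print(get_state())"
```

```text
pics
scene [-0.237 -0.436  1.025] [ 0.64  0.29 -0.71] 528.2542523734478
side [-0.069 -0.992  0.529] [ 0.53  0.78 -0.34] 448.3875006423125
wrist [0.574 0.066 0.374] [-0.   -0.27 -0.96] 414.93108833221834
{'clock': 0.15, 'qpos': array([-1.21021519e-01,  2.76444090e-01,  1.50580591e+00, -3.47440343e-06,
        1.36074476e+00, -1.20999391e-01]), 'qd': array([-0.00093327, -0.00287629, -0.00355347, -0.00107958,  0.00085895,
        0.00088665]), 'effort': array([ 9.65923646e-04, -4.17143512e+01, -2.46032345e+01, -1.26433165e-04,
        7.58384820e-03, -3.43765259e-05]), 'position': array([5.74607218e-01, 2.87585059e-05, 2.30656176e-01]), 'ee_rot': array([-5.50889637e-04,  7.07114174e-01,  7.07099041e-01, -4.33592219e-04]), 'contact_force': array([-0.31578028,  0.18093512,  0.52079622]), 'moment': array([ 0.00865891, -0.01315455,  0.02986446]), 'gripper_force': 0.0, 'width': 0.08532831855858229}
```

View pics/scene0.png

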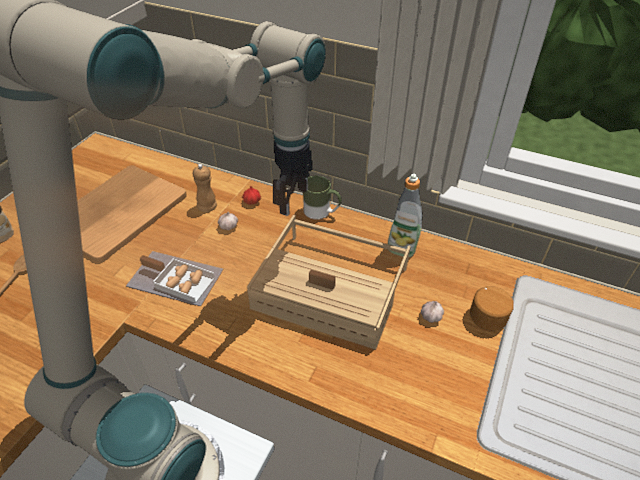

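View pics/side0.png

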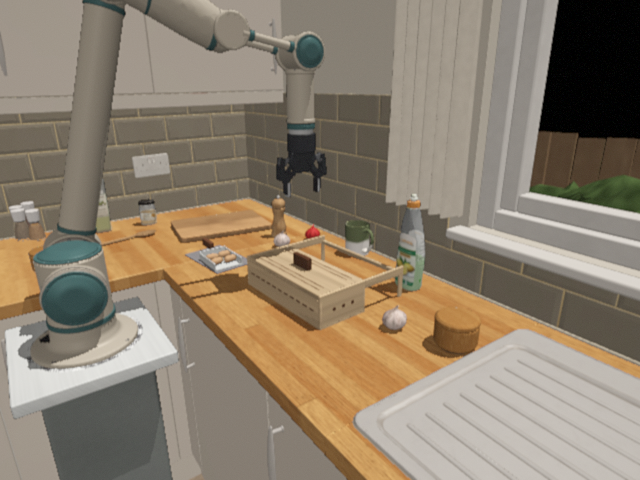

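The scene view shows garlic at (228,222) and (431,314), a red look-alike at (251,196), the tray at (183,278), the cover grip at (322,279), the mill at (204,188) and the salt pot at (490,310). I'll zoom in to measure.

```bash
python3 -c "
from h import *
c=load('scene0.png')
a=cv2.resize(c[0][210:350,120:420],None,fx=2.6,fy=2.6,interpolation=cv2.INTER_CUBIC)
cv2.imwrite('pics/crop0.png',a); print(a.shape)
for n,u,v,z in [('g1',228,222,.028),('g2',431,314,.028),('mill',205,209,0),('salt',490,326,0),('grip',322,275,.117),('red',251,196,.028)]: print(n,ray(c,u,v,z).round(3))
s=load('side0.png')
for n,u,v,z in [('g1',281,241,.028),('g2',394,320,.028)]: print(n,ray(s,u,v,z).round(3))
"
```

```text
(364, 780, 3)
g1 [0.647 0.248 0.028]
g2 [ 0.572 -0.357  0.028]
mill [0.692 0.359 0.   ]
salt [ 0.619 -0.494  0.   ]
grip [ 0.504 -0.104  0.117]
red [0.773 0.247 0.028]
g1 [0.638 0.234 0.028]
g2 [ 0.572 -0.367  0.028]
```

View pics/crop0.png

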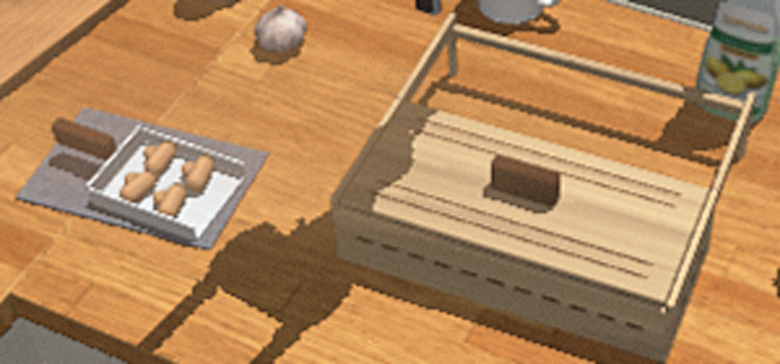

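View pics/wrist0.png

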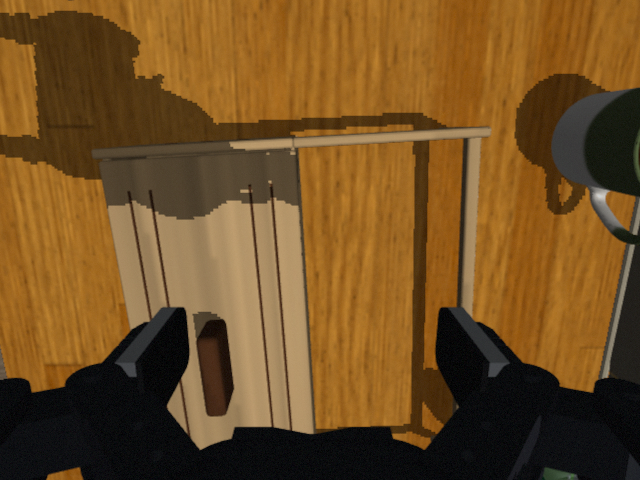

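The crop shows the keeper with runner corners at about (453,17), (752,97), (668,308) and (337,205), plus the tray with four ginger pieces. In the wrist view the left runner goes from (97,153) to (490,131), and the grip bar is at (215,365).

```bash
python3 -c "
from h import *
c=load('scene0.png'); w=load('wrist0.png')
f=lambda u,v,z:ray(c,120+u/2.6,210+v/2.6,z)
for n,u,v,z in [('LB',453,17,.084),('RB',752,97,.084),('RF',668,308,.084),('LF',337,205,.084),
 ('barTL',492,158,.117),('barTR',559,180,.117),
 ('mat1',86,110,.004),('mat2',268,152,.004),('mat3',212,248,.004),('mat4',17,198,.004),
 ('panHL',140,128,.026),('panHF',90,188,.026),('panoR',244,163,.022),('panoF',196,240,.022),
 ('hand1',56,125,.046),('hand2',117,140,.046)]:
  print(n,f(u,v,z).round(4))
for n,u,v,z in [('LF',97,151,.084),('LB',490,129,.084),('bar1',212,322,.117),('bar2',217,413,.117),('coverback',302,152,.083),('coverback',313,430,.083)]: print('w',n,ray(w,u,v,z).round(4))
"
```

```text
LB [0.69   0.0614 0.084 ]
RB [ 0.708  -0.2528  0.084 ]
RF [ 0.4393 -0.2658  0.084 ]
LF [0.4213 0.0427 0.084 ]
barTL [ 0.5038 -0.072   0.117 ]
barTR [ 0.5049 -0.1367  0.117 ]
mat1 [0.4803 0.3838 0.004 ]
mat2 [0.5088 0.1815 0.004 ]
mat3 [0.3818 0.1638 0.004 ]
mat4 [0.3546 0.3707 0.004 ]
panHL [0.467  0.3017 0.026 ]
panHF [0.3812 0.298  0.026 ]
panoR [0.4733 0.1841 0.022 ]
panoF [0.3727 0.172  0.022 ]
hand1 [0.4217 0.364  0.046 ]
hand2 [0.4302 0.2976 0.046 ]
w LF [0.427  0.0509 0.084 ]
w LB [0.6939 0.0657 0.084 ]
w bar1 [ 0.5063 -0.0607  0.117 ]
w bar2 [ 0.5054 -0.1329  0.117 ]
w coverback [0.5671 0.0504 0.083 ]
w coverback [ 0.5751 -0.1756  0.083 ]
```

Call:
send_rows(increments=[{"gripper": -1, "linear": [-0.035, -0.05, 0], "delta_rot": [0, 0, 0.03]}, {"gripper": -1, "linear": [-0.07, -0.102, 0], "delta_rot": [0, 0, 0.057]}, {"gripper": -1, "linear": [-0.07, -0.102, -0.05], "delta_rot": [0, 0, 0.057]}, {"gripper": -1, "linear": [-0.07, -0.102, -0.1], "delta_rot": [0, 0, 0.057]}, {"gripper": -1, "linear": [-0.07, -0.102, -0.138], "delta_rot": [0, 0, 0.057]}, {"gripper": -1, "linear": [-0.07, -0.102, -0.138], "delta_rot": [0, 0, 0.057]}], newtons=40)

```text
clock: 0.75
position: [0.4999, -0.1007, 0.0883]
ee_rot: [-0.006, 0.687, 0.727, -0.003]
contact_force: [-0.4, 0.5, -0.1]
width: 0.0853
gripper_force: 0.0
```

Call:
send_rows(increments=[{"gripper": 1, "linear": [0, 0, 0], "delta_rot": [0, 0, 0]}, {"gripper": 1, "linear": [0, 0, 0], "delta_rot": [0, 0, 0]}, {"gripper": 1, "linear": [0, 0, 0], "delta_rot": [0, 0, 0]}, {"gripper": 1, "linear": [0, 0, 0], "delta_rot": [0, 0, 0]}, {"gripper": 1, "linear": [0, 0, 0], "delta_rot": [0, 0, 0]}, {"gripper": 1, "linear": [0, 0, 0], "delta_rot": [0, 0, 0]}])

```text
clock: 1.35
position: [0.5056, -0.1021, 0.0947]
ee_rot: [0.001, 0.687, 0.727, 0.0]
contact_force: [-1.3, 0.2, 6.3]
width: 0.0153
gripper_force: 39.8
```

Call:
send_rows(increments=[{"gripper": 1, "linear": [0.01, 0.0005, 0.001], "delta_rot": [0, 0, 0]}, {"gripper": 1, "linear": [0.03, 0.0015, 0.001], "delta_rot": [0, 0, 0]}, {"gripper": 1, "linear": [0.05, 0.003, 0.001], "delta_rot": [0, 0, 0]}, {"gripper": 1, "linear": [0.07, 0.004, 0.001], "delta_rot": [0, 0, 0]}, {"gripper": 1, "linear": [0.09, 0.005, 0.001], "delta_rot": [0, 0, 0]}, {"gripper": 1, "linear": [0.105, 0.006, 0.001], "delta_rot": [0, 0, 0]}, {"gripper": 1, "linear": [0.115, 0.0065, 0.001], "delta_rot": [0, 0, 0]}, {"gripper": 1, "linear": [0.115, 0.0065, 0.001], "delta_rot": [0, 0, 0]}])

```text
clock: 2.15
position: [0.6226, -0.0956, 0.0947]
ee_rot: [0.001, 0.687, 0.727, 0.001]
contact_force: [1.5, -0.0, 3.3]
width: 0.0152
gripper_force: 40.2
```

Call:
send_rows(increments=[{"gripper": 1, "linear": [0.005, 0.0003, 0], "delta_rot": [0, 0, 0]}, {"gripper": 1, "linear": [0.01, 0.0005, 0], "delta_rot": [0, 0, 0]}, {"gripper": 1, "linear": [0.014, 0.0008, 0], "delta_rot": [0, 0, 0]}, {"gripper": 1, "linear": [0.014, 0.0008, 0], "delta_rot": [0, 0, 0]}, {"gripper": 1, "linear": [0.014, 0.0008, 0], "delta_rot": [0, 0, 0]}])

```text
clock: 2.65
position: [0.6307, -0.0951, 0.0947]
ee_rot: [-0.002, 0.687, 0.727, -0.002]
contact_force: [-8.8, -2.1, 9.0]
width: 0.0155
gripper_force: 41.2
```

Call:
send_rows(increments=[{"gripper": -1, "linear": [0, 0, 0], "delta_rot": [0, 0, 0]}, {"gripper": -1, "linear": [0, 0, 0], "delta_rot": [0, 0, 0]}, {"gripper": -1, "linear": [0, 0, 0], "delta_rot": [0, 0, 0]}, {"gripper": -1, "linear": [0, 0, 0.05], "delta_rot": [0, 0, 0]}, {"gripper": -1, "linear": [0, 0, 0.1], "delta_rot": [0, 0, 0]}, {"gripper": -1, "linear": [0, 0, 0.15], "delta_rot": [0, 0, 0]}, {"gripper": -1, "linear": [0, 0, 0.2], "delta_rot": [0, 0, 0]}])

```text
clock: 3.35
position: [0.634, -0.0944, 0.2961]
ee_rot: [0.0, 0.687, 0.727, 0.0]
contact_force: [1.8, 0.2, -0.8]
width: 0.0855
gripper_force: 0.0
```

Call:
send_rows(increments=[{"gripper": -1, "linear": [-0.025, 0.04, 0], "delta_rot": [0, 0, 0]}, {"gripper": -1, "linear": [-0.05, 0.08, 0], "delta_rot": [0, 0, 0]}, {"gripper": -1, "linear": [-0.08, 0.12, 0], "delta_rot": [0, 0, 0.02]}, {"gripper": -1, "linear": [-0.11, 0.16, 0], "delta_rot": [0, 0, 0.04]}, {"gripper": -1, "linear": [-0.14, 0.2, 0], "delta_rot": [0, 0, 0.05]}, {"gripper": -1, "linear": [-0.16, 0.24, 0], "delta_rot": [0, 0, 0.05]}, {"gripper": -1, "linear": [-0.19, 0.28, 0], "delta_rot": [0, 0, 0.05]}, {"gripper": -1, "linear": [-0.2, 0.31, 0], "delta_rot": [0, 0, 0.05]}])

```text
clock: 4.15
position: [0.431, 0.2174, 0.2945]
ee_rot: [-0.001, 0.668, 0.744, 0.0]
contact_force: [0.8, 0.3, 0.3]
width: 0.0855
gripper_force: 0.0
```

Call:
send_rows(increments=[{"gripper": -1, "linear": [0, 0, 0], "delta_rot": [0, 0, 0]}, {"gripper": -1, "linear": [0, 0, 0], "delta_rot": [0, 0, 0]}, {"gripper": -1, "linear": [0, 0, 0], "delta_rot": [0, 0, 0]}])

```text
clock: 4.45
position: [0.4346, 0.2146, 0.2942]
ee_rot: [0.0, 0.669, 0.744, -0.0]
contact_force: [-0.0, -0.9, 0.7]
width: 0.0856
gripper_force: 0.0
```

```bash
python3 -c "
from h import *
save('wrist','wrist1.png')"
```

```text
(no output)
```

View pics/wrist1.png

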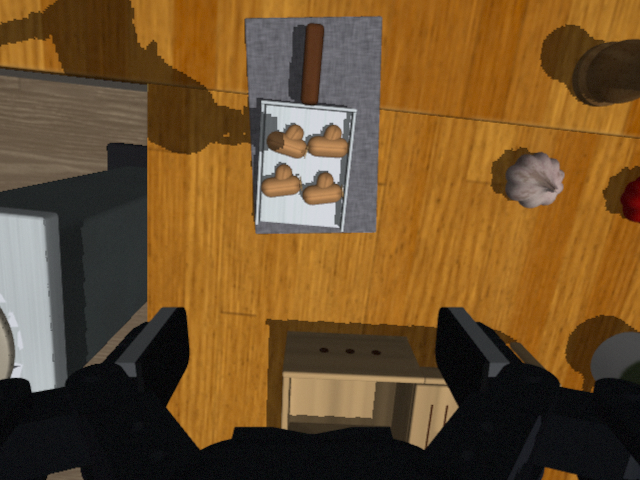

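The wrist view shows the tray with the handle from (314,24) to (310,104), four ginger pieces on the pan, garlic at (535,180), and the open keeper at the bottom.

```bash
python3 -c "
from h import *
w=load('wrist1.png'); print(w[3])
for n,u,v,z in [('h1',314.5,26,.05),('h2',310.5,102,.05),('rimHL',262,104,.03),('rimHR',354,109,.03),('oL',259,224,.026),('oR',342,229,.026),('oLfl',259,224,.004),('oRfl',342,229,.004),('mTL',248,19,.004),('mTR',382,16,.004),('mBR',376,233,.004),('mBL',256,233,.004),('keepLF',287,374,.084),('kLb',460,382,.084),('g1',536,180,.028),('mill',600,95,0)]: print(n,ray(w,u,v,z).round(4))
"
```

```text
[0.42687736 0.28008253 0.4376488 ]
h1 [0.4203 0.3634 0.05  ]
h2 [0.4235 0.3023 0.05  ]
rimHL [0.3785 0.2969 0.03  ]
rimHR [0.4644 0.3017 0.03  ]
oL [0.3837 0.1812 0.026 ]
oR [0.4683 0.185  0.026 ]
oLfl [0.3814 0.1759 0.004 ]
oRfl [0.4705 0.1799 0.004 ]
mTL [0.3565 0.3725 0.004 ]
mTR [0.4818 0.3886 0.004 ]
mBR [0.5075 0.1795 0.004 ]
mBL [0.3789 0.1656 0.004 ]
keepLF [0.4277 0.0494 0.084 ]
kLb [0.5962 0.0586 0.084 ]
g1 [0.6515 0.2551 0.028 ]
mill [0.7091 0.3427 0.    ]
```

Call:
send_rows(increments=[{"gripper": -1, "linear": [-0.006, 0.04, 0], "delta_rot": [0, 0, -0.03]}, {"gripper": -1, "linear": [-0.0125, 0.08, 0], "delta_rot": [0, 0, -0.057]}, {"gripper": -1, "linear": [-0.0125, 0.118, -0.03], "delta_rot": [0, 0, -0.057]}, {"gripper": -1, "linear": [-0.0125, 0.118, -0.08], "delta_rot": [0, 0, -0.057]}, {"gripper": -1, "linear": [-0.0125, 0.118, -0.13], "delta_rot": [0, 0, -0.057]}, {"gripper": -1, "linear": [-0.0125, 0.118, -0.18], "delta_rot": [0, 0, -0.057]}, {"gripper": -1, "linear": [-0.0125, 0.118, -0.22], "delta_rot": [0, 0, -0.057]}, {"gripper": -1, "linear": [-0.0125, 0.118, -0.25], "delta_rot": [0, 0, -0.057]}])

```text
clock: 5.3
position: [0.4213, 0.3314, 0.0414]
ee_rot: [-0.0, 0.69, 0.724, -0.002]
contact_force: [0.7, 0.4, -0.9]
width: 0.0854
gripper_force: 0.0
```

Call:
send_rows(increments=[{"gripper": -1, "linear": [0, 0, -0.012], "delta_rot": [0, 0, 0]}, {"gripper": -1, "linear": [0, 0, -0.023], "delta_rot": [0, 0, 0]}, {"gripper": -1, "linear": [0, 0, -0.023], "delta_rot": [0, 0, 0]}, {"gripper": -1, "linear": [0, 0, -0.023], "delta_rot": [0, 0, 0]}])

```text
clock: 5.7
position: [0.4227, 0.3337, 0.0224]
ee_rot: [0.0, 0.689, 0.724, 0.001]
contact_force: [0.6, 0.1, 0.6]
width: 0.0855
gripper_force: 0.0
```

```bash
python3 -c "
from h import *
c=save('wrist','wrist2.png'); print(get_state()['position'])"
```

```text
[0.42282748 0.33385549 0.02272674]
```

View pics/wrist2.png

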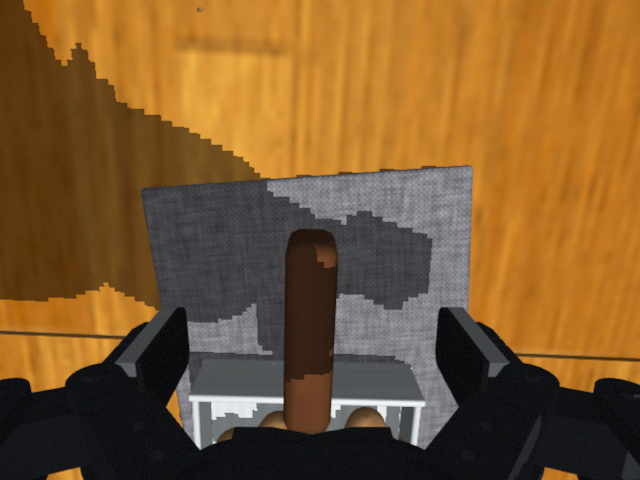

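The handle is centred between the fingers, at (311,330), and aligned with them. I'll close now and lift gently.

Call:
send_rows(increments=[{"gripper": 1, "linear": [0, 0, -0.001], "delta_rot": [0, 0, 0]}, {"gripper": 1, "linear": [0, 0, -0.001], "delta_rot": [0, 0, 0]}, {"gripper": 1, "linear": [0, 0, -0.001], "delta_rot": [0, 0, 0]}, {"gripper": 1, "linear": [0, 0, 0], "delta_rot": [0, 0, 0]}, {"gripper": 1, "linear": [0, 0, 0], "delta_rot": [0, 0, 0]}, {"gripper": 1, "linear": [0, 0, 0], "delta_rot": [0, 0, 0]}, {"gripper": 1, "linear": [0, 0, 0], "delta_rot": [0, 0, 0]}, {"gripper": 1, "linear": [0, 0, 0], "delta_rot": [0, 0, 0]}], newtons=100)

```text
clock: 6.55
position: [0.4215, 0.3333, 0.0219]
ee_rot: [0.0, 0.689, 0.725, 0.0]
contact_force: [-0.7, -0.8, 5.3]
width: 0.0144
gripper_force: 97.1
```

Call:
send_rows(increments=[{"gripper": 1, "linear": [0, 0, 0.005], "delta_rot": [0, 0, 0]}, {"gripper": 1, "linear": [0, 0, 0.012], "delta_rot": [0, 0, 0]}, {"gripper": 1, "linear": [0, 0, 0.025], "delta_rot": [0, 0, 0]}, {"gripper": 1, "linear": [0, 0, 0.04], "delta_rot": [0, 0, 0]}, {"gripper": 1, "linear": [0, 0, 0.055], "delta_rot": [0, 0, 0]}, {"gripper": 1, "linear": [0, 0, 0.07], "delta_rot": [0, 0, 0]}, {"gripper": 1, "linear": [0, 0, 0.08], "delta_rot": [0, 0, 0]}, {"gripper": 1, "linear": [0, 0, 0.085], "delta_rot": [0, 0, 0]}])

```text
clock: 7.35
position: [0.4219, 0.3335, 0.1073]
ee_rot: [0.0, 0.689, 0.725, 0.001]
contact_force: [0.9, 0.2, -2.4]
width: 0.0146
gripper_force: 97.4
```

```bash
python3 -c "
from h import *
a=save('scene','scene3.png')[0]; b=save('side','side3.png')[0]
A=cv2.resize(a[180:380,100:420],(640,400)); B=cv2.resize(b[190:350,160:416],(640,400))
cv2.imwrite('pics/c3.png',cv2.resize(np.vstack([A,B]),(480,600))); s=get_state(); print(s['position'],s['width'],s['gripper_force'])"
```

```text
[0.42177057 0.33346835 0.10681299] 0.014577980512939768 97.34135627746582
```

View pics/c3.png

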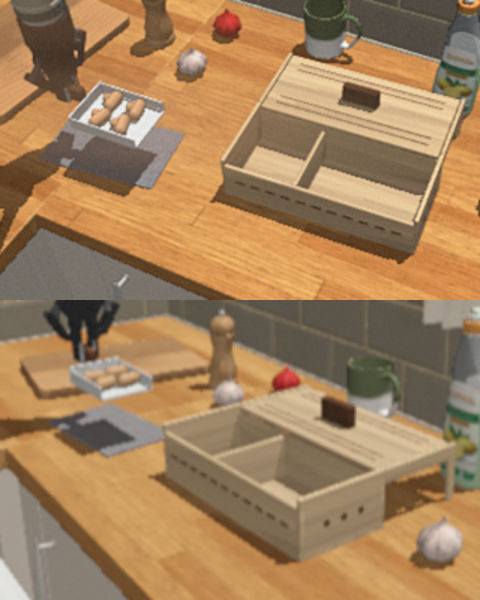

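The tray is held level with all four ginger pieces on it, and the cover is right back. Next I'll carry it over and work out the tipping rows about the lip.

Call:
send_rows(increments=[{"gripper": 1, "linear": [0.002, -0.005, 0.006], "delta_rot": [0, 0, 0]}, {"gripper": 1, "linear": [0.007, -0.018, 0.013], "delta_rot": [0, 0, 0]}, {"gripper": 1, "linear": [0.014, -0.037, 0.013], "delta_rot": [0, 0, 0]}, {"gripper": 1, "linear": [0.022, -0.06, 0.013], "delta_rot": [0, 0, 0]}, {"gripper": 1, "linear": [0.03, -0.083, 0.013], "delta_rot": [0, 0, 0]}, {"gripper": 1, "linear": [0.038, -0.106, 0.013], "delta_rot": [0, 0, 0]}, {"gripper": 1, "linear": [0.046, -0.129, 0.013], "delta_rot": [0, 0, 0]}, {"gripper": 1, "linear": [0.053, -0.148, 0.013], "delta_rot": [0, 0, 0]}])

```text
clock: 8.25
position: [0.4748, 0.1829, 0.1194]
ee_rot: [0.0, 0.69, 0.724, -0.0]
contact_force: [0.2, 0.5, -3.3]
width: 0.0144
gripper_force: 97.4
```

Call:
send_rows(increments=[{"gripper": 1, "linear": [0.006, -0.015, 0], "delta_rot": [0, 0, 0]}, {"gripper": 1, "linear": [0.01, -0.024, 0], "delta_rot": [0, 0, 0]}, {"gripper": 1, "linear": [0.012, -0.029, 0], "delta_rot": [0, 0, 0]}, {"gripper": 1, "linear": [0.013, -0.031, 0], "delta_rot": [0, 0, 0]}, {"gripper": 1, "linear": [0.013, -0.031, 0], "delta_rot": [0, 0, 0]}, {"gripper": 1, "linear": [0.013, -0.031, 0], "delta_rot": [0, 0, 0]}])

```text
clock: 8.85
position: [0.4872, 0.1548, 0.1193]
ee_rot: [-0.0, 0.689, 0.725, 0.0]
contact_force: [0.5, 0.3, -2.2]
width: 0.0144
gripper_force: 97.4
```

```bash
python3 -c "
from h import *
s=get_state(); p=s['position']; print(p,s['qpos'].round(2),s['width'])
c=save('scene','scene4.png'); d=save('side','side4.png')
A=cv2.resize(c[0][190:350,120:440],(640,320)); B=cv2.resize(d[0][190:350,200:440],(480,320))
cv2.imwrite('pics/c4.png',np.vstack([A,cv2.copyMakeBorder(B[:280],0,0,80,80,0)]))
ps=0.05; v=np.array([0,.152,.015]); Z=R.from_rotvec([0,0,ps])
lip0=p-Z.apply(v); print('lip',lip0)
def row(t,dy,dz):
    t_=Z.apply(R.from_rotvec([t,0,0]).apply(v)); return (lip0+[0,dy,dz]+t_-p).round(4), np.array([t*np.cos(ps),t*np.sin(ps),0]).round(3)
for t,dz in [(.1,0),(.2,0),(.3,-.005),(.4,-.012),(.5,-.02),(.6,-.025),(.7,-.03),(.78,-.03),(.86,-.03),(.94,-.03),(1.0,-.03),(1.05,-.03),(1.1,-.03)]: print(t,*[x.tolist() for x in row(t,0,dz)])
"
```

```text
[0.48722886 0.15479041 0.11929872] [0.17 0.27 1.81 0.   1.06 0.12] 0.01443853884100739
lip [0.49482569 0.00298037 0.10429872]
0.1 [0.0001, -0.0023, 0.0151] [0.1, 0.005, 0.0]
0.2 [0.0003, -0.006, 0.0299] [0.2, 0.01, 0.0]
0.3 [0.0006, -0.0112, 0.0392] [0.3, 0.015, 0.0]
0.4 [0.0009, -0.0178, 0.046] [0.4, 0.02, 0.0]
0.5 [0.0013, -0.0258, 0.051] [0.499, 0.025, 0.0]
0.6 [0.0018, -0.035, 0.0582] [0.599, 0.03, 0.0]
0.7 [0.0023, -0.0454, 0.0644] [0.699, 0.035, 0.0]
0.78 [0.0027, -0.0544, 0.0726] [0.779, 0.039, 0.0]
0.86 [0.0032, -0.0641, 0.08] [0.859, 0.043, 0.0]
0.94 [0.0037, -0.0744, 0.0866] [0.939, 0.047, 0.0]
1.0 [0.0041, -0.0824, 0.091] [0.999, 0.05, 0.0]
1.05 [0.0045, -0.0893, 0.0943] [1.049, 0.052, 0.0]
1.1 [0.0048, -0.0963, 0.0973] [1.099, 0.055, 0.0]
```

View pics/c4.png

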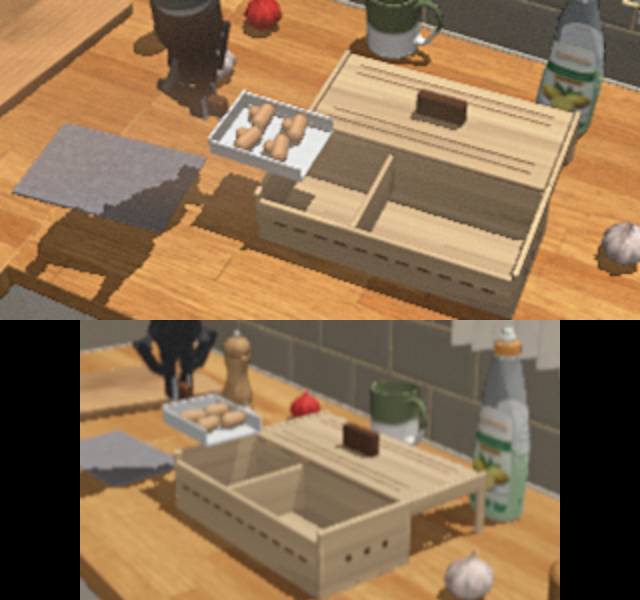

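The tray is level with its open edge over the left compartment, and all four pieces are on it. I'll tip it now.

Call:
send_rows(increments=[{"gripper": 1, "linear": [0, -0.002, 0.015], "delta_rot": [0.1, 0.005, 0]}, {"gripper": 1, "linear": [0, -0.006, 0.03], "delta_rot": [0.2, 0.01, 0]}, {"gripper": 1, "linear": [0.001, -0.011, 0.039], "delta_rot": [0.3, 0.015, 0]}, {"gripper": 1, "linear": [0.001, -0.018, 0.046], "delta_rot": [0.4, 0.02, 0]}, {"gripper": 1, "linear": [0.001, -0.026, 0.051], "delta_rot": [0.499, 0.025, 0]}, {"gripper": 1, "linear": [0.002, -0.035, 0.058], "delta_rot": [0.599, 0.03, 0]}, {"gripper": 1, "linear": [0.002, -0.035, 0.058], "delta_rot": [0.599, 0.03, 0]}, {"gripper": 1, "linear": [0.002, -0.035, 0.058], "delta_rot": [0.599, 0.03, 0]}])

```text
clock: 9.75
position: [0.4897, 0.1188, 0.177]
ee_rot: [-0.214, 0.659, 0.692, 0.203]
contact_force: [-0.0, 0.7, -2.1]
width: 0.0147
gripper_force: 97.8
```

```bash
python3 -c "
from h import *
s=get_state(); print(s['position'],s['qpos'].round(2),s['width'],2*np.arccos(1)); w,x,y,z=s['ee_rot']; print(R.from_quat([x,y,z,w]).apply([0,0,1]))"
```

```text
[0.48966099 0.11879655 0.17703333] [-0.31  0.27  1.83  0.58  1.32 -0.58] 0.014680610378501355 0.0
[-0.0280469   0.56252127 -0.82630696]
```

Call:
send_rows(increments=[{"gripper": 1, "linear": [0.0005, -0.0104, 0.0062], "delta_rot": [0.1, 0.005, 0]}, {"gripper": 1, "linear": [0.001, -0.0194, 0.0144], "delta_rot": [0.18, 0.009, 0]}, {"gripper": 1, "linear": [0.0014, -0.029, 0.0218], "delta_rot": [0.26, 0.013, 0]}, {"gripper": 1, "linear": [0.0014, -0.029, 0.0218], "delta_rot": [0.26, 0.013, 0]}, {"gripper": 1, "linear": [0.0019, -0.0394, 0.0284], "delta_rot": [0.34, 0.017, 0]}, {"gripper": 1, "linear": [0.0023, -0.0474, 0.0328], "delta_rot": [0.4, 0.02, 0]}, {"gripper": 1, "linear": [0.0027, -0.0543, 0.0361], "delta_rot": [0.45, 0.022, 0]}, {"gripper": 1, "linear": [0.003, -0.0613, 0.0391], "delta_rot": [0.5, 0.025, 0]}])

```text
clock: 10.55
position: [0.4924, 0.0594, 0.2166]
ee_rot: [-0.379, 0.587, 0.619, 0.359]
contact_force: [-0.8, -0.0, -2.1]
width: 0.0144
gripper_force: 97.9
```

Call:
send_rows(increments=[{"gripper": 1, "linear": [0, 0, 0], "delta_rot": [0, 0, 0]}, {"gripper": 1, "linear": [0, 0, 0], "delta_rot": [0, 0, 0]}, {"gripper": 1, "linear": [0, 0, 0], "delta_rot": [0, 0, 0]}, {"gripper": 1, "linear": [0, 0, 0], "delta_rot": [0, 0, 0]}, {"gripper": 1, "linear": [0, 0, 0], "delta_rot": [0, 0, 0]}, {"gripper": 1, "linear": [0, 0, 0], "delta_rot": [0, 0, 0]}])

```text
clock: 11.15
position: [0.4925, 0.0583, 0.2166]
ee_rot: [-0.379, 0.587, 0.618, 0.36]
contact_force: [0.3, -0.4, -2.2]
width: 0.0144
gripper_force: 98.0
```

```bash
python3 -c "
from h import *
s=get_state(); p=s['position']; print(p,s['qpos'].round(2),s['width'],s['contact_force'])
c=save('scene','scene5.png'); d=save('side','side5.png')
A=cv2.resize(c[0][190:350,180:420],(480,320),interpolation=3); B=cv2.resize(d[0][170:350,220:460],(480,360))[:280]
cv2.imwrite('pics/c5.png',np.vstack([A,B]))"
```

```text
[0.49245642 0.05826824 0.21661329] [-0.6   0.47  1.8   0.79  1.7  -0.91] 0.014376607994156831 [ 0.30076107 -0.37745004 -2.21576409]
```

View pics/c5.png

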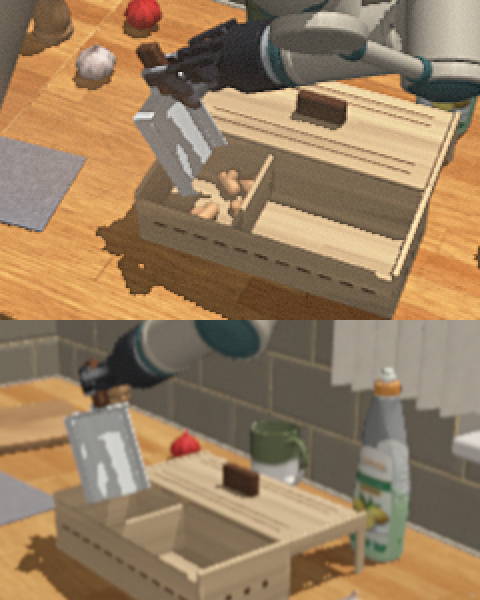

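The ginger is now in the left compartment, around (230,190) in the crop, and the tray looks empty. I'll tip it back level and carry it home.

Call:
send_rows(increments=[{"gripper": 1, "linear": [0, 0, 0.015], "delta_rot": [0, 0, 0]}, {"gripper": 1, "linear": [0, 0, 0.03], "delta_rot": [0, 0, 0]}, {"gripper": 1, "linear": [-0.0007, 0.014, 0.024], "delta_rot": [-0.1, -0.005, 0]}, {"gripper": 1, "linear": [-0.0015, 0.03, 0.0144], "delta_rot": [-0.22, -0.011, 0]}, {"gripper": 1, "linear": [-0.0022, 0.045, 0.0023], "delta_rot": [-0.35, -0.017, 0]}, {"gripper": 1, "linear": [-0.003, 0.059, -0.0118], "delta_rot": [-0.48, -0.024, 0]}, {"gripper": 1, "linear": [-0.0035, 0.0706, -0.026], "delta_rot": [-0.599, -0.03, 0]}, {"gripper": 1, "linear": [-0.0035, 0.0706, -0.026], "delta_rot": [-0.599, -0.03, 0]}])

```text
clock: 12.05
position: [0.4872, 0.1329, 0.1931]
ee_rot: [-0.179, 0.665, 0.704, 0.171]
contact_force: [-0.7, 0.4, -1.8]
width: 0.0145
gripper_force: 97.9
```

Call:
send_rows(increments=[{"gripper": 1, "linear": [-0.0005, 0.0094, -0.016], "delta_rot": [-0.12, -0.006, 0]}, {"gripper": 1, "linear": [-0.001, 0.0168, -0.0327], "delta_rot": [-0.24, -0.012, 0]}, {"gripper": 1, "linear": [-0.001, 0.0222, -0.05], "delta_rot": [-0.36, -0.018, 0]}, {"gripper": 1, "linear": [-0.0013, 0.0258, -0.071], "delta_rot": [-0.5, -0.025, 0]}, {"gripper": 1, "linear": [-0.0013, 0.0258, -0.071], "delta_rot": [-0.5, -0.025, 0]}, {"gripper": 1, "linear": [-0.0013, 0.0258, -0.071], "delta_rot": [-0.5, -0.025, 0]}])

```text
clock: 12.65
position: [0.487, 0.1551, 0.1196]
ee_rot: [-0.002, 0.689, 0.725, -0.0]
contact_force: [1.2, 0.1, -1.9]
width: 0.0142
gripper_force: 97.7
```

```bash
python3 -c "
from h import *
s=get_state(); p=s['position']; print(p,s['qpos'].round(2),s['width'],s['contact_force'],s['ee_rot'])
c=save('scene','scene6.png'); d=save('side','side6.png'); w=save('wrist','wrist6.png')
A=cv2.resize(c[0][200:340,180:400],(480,305),interpolation=3); 
cv2.imwrite('pics/c6.png',np.hstack([A,cv2.resize(w[0],(407,305))])[:,:800])"
```

```text
[0.48699548 0.15507186 0.11960538] [0.17 0.27 1.81 0.   1.06 0.12] 0.014222076682559854 [ 1.20046104  0.14592122 -1.93836897] [-1.51030890e-03  6.88776688e-01  7.24971984e-01 -1.27603924e-04]
```

View pics/c6.png

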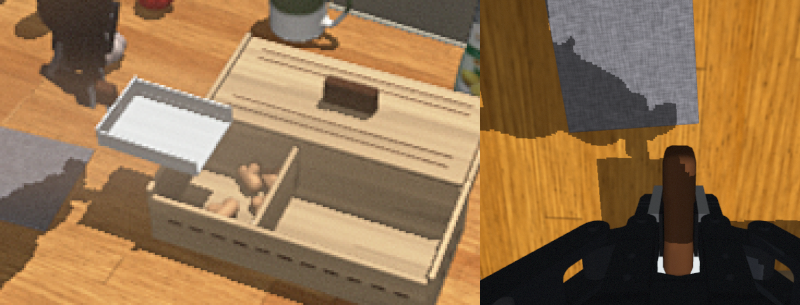

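The tray is empty and level. I'll return it to the mat.

Call:
send_rows(increments=[{"gripper": 1, "linear": [-0.008, 0.025, 0], "delta_rot": [0, 0, 0]}, {"gripper": 1, "linear": [-0.02, 0.06, 0], "delta_rot": [0, 0, 0]}, {"gripper": 1, "linear": [-0.033, 0.1, 0], "delta_rot": [0, 0, 0]}, {"gripper": 1, "linear": [-0.046, 0.14, 0], "delta_rot": [0, 0, 0]}, {"gripper": 1, "linear": [-0.058, 0.175, 0], "delta_rot": [0, 0, 0]}, {"gripper": 1, "linear": [-0.063, 0.19, 0], "delta_rot": [0, 0, 0]}, {"gripper": 1, "linear": [-0.063, 0.19, -0.02], "delta_rot": [0, 0, 0]}, {"gripper": 1, "linear": [-0.063, 0.19, -0.05], "delta_rot": [0, 0, 0]}])

```text
clock: 13.6
position: [0.4275, 0.3445, 0.0712]
ee_rot: [0.001, 0.69, 0.724, 0.003]
contact_force: [0.2, 0.4, -2.6]
width: 0.0148
gripper_force: 97.9
```

Call:
send_rows(increments=[{"gripper": 1, "linear": [0, 0, -0.02], "delta_rot": [0, 0, 0]}, {"gripper": 1, "linear": [0, 0, -0.035], "delta_rot": [0, 0, 0]}, {"gripper": 1, "linear": [0, 0, -0.042], "delta_rot": [0, 0, 0]}, {"gripper": 1, "linear": [0, 0, -0.046], "delta_rot": [0, 0, 0]}, {"gripper": 1, "linear": [0, 0, -0.047], "delta_rot": [0, 0, 0]}, {"gripper": 1, "linear": [0, 0, -0.047], "delta_rot": [0, 0, 0]}])

```text
clock: 14.2
position: [0.4255, 0.3443, 0.0231]
ee_rot: [0.0, 0.689, 0.724, 0.001]
contact_force: [-0.9, 0.2, -2.0]
width: 0.0145
gripper_force: 97.7
```

Call:
send_rows(increments=[{"gripper": 1, "linear": [0, 0, -0.001], "delta_rot": [0, 0, 0]}, {"gripper": 1, "linear": [0, 0, -0.0015], "delta_rot": [0, 0, 0]}, {"gripper": 1, "linear": [0, 0, -0.0015], "delta_rot": [0, 0, 0]}])

```text
clock: 14.5
position: [0.4254, 0.3447, 0.0219]
ee_rot: [0.0, 0.689, 0.725, 0.001]
contact_force: [0.6, -0.1, 3.9]
width: 0.0144
gripper_force: 98.6
```

Call:
send_rows(increments=[{"gripper": -1, "linear": [0, 0, 0], "delta_rot": [0, 0, 0]}, {"gripper": -1, "linear": [0, 0, 0], "delta_rot": [0, 0, 0]}, {"gripper": -1, "linear": [0, 0, 0], "delta_rot": [0, 0, 0]}, {"gripper": -1, "linear": [0, 0, 0], "delta_rot": [0, 0, 0]}, {"gripper": -1, "linear": [0, 0, 0.03], "delta_rot": [0, 0, 0]}, {"gripper": -1, "linear": [0, 0, 0.08], "delta_rot": [0, 0, 0]}, {"gripper": -1, "linear": [0, 0, 0.13], "delta_rot": [0, 0, 0]}, {"gripper": -1, "linear": [0, 0, 0.18], "delta_rot": [0, 0, 0]}], newtons=25)

```text
clock: 15.3
position: [0.4243, 0.3441, 0.2026]
ee_rot: [-0.0, 0.689, 0.725, -0.0]
contact_force: [1.5, 1.9, -0.5]
width: 0.0856
gripper_force: 0.0
```

Call:
send_rows(increments=[{"gripper": -1, "linear": [0.025, -0.03, 0.03], "delta_rot": [0, 0, 0]}, {"gripper": -1, "linear": [0.055, -0.06, 0.06], "delta_rot": [0, 0, 0]}, {"gripper": -1, "linear": [0.085, -0.085, 0.07], "delta_rot": [0, 0, 0]}, {"gripper": -1, "linear": [0.12, -0.11, 0.07], "delta_rot": [0, 0, 0]}, {"gripper": -1, "linear": [0.16, -0.14, 0.07], "delta_rot": [0, 0, 0]}, {"gripper": -1, "linear": [0.2, -0.16, 0.07], "delta_rot": [0, 0, 0]}, {"gripper": -1, "linear": [0.215, -0.165, 0.07], "delta_rot": [0, 0, 0]}, {"gripper": -1, "linear": [0.215, -0.165, 0.07], "delta_rot": [0, 0, 0]}])

```text
clock: 16.1
position: [0.6417, 0.1777, 0.2694]
ee_rot: [-0.0, 0.69, 0.724, -0.0]
contact_force: [-0.4, 0.8, -0.2]
width: 0.0855
gripper_force: 0.0
```

```bash
python3 -c "
from h import *
w=save('wrist','wrist7.png'); s=save('scene','scene7.png'); d=save('side','side7.png')
print(get_state()['position'])
A=cv2.resize(w[0],(400,300)); cv2.imwrite('pics/c7.png',np.vstack([np.hstack([A,cv2.resize(s[0],(400,300))]),np.hstack([cv2.resize(d[0],(400,300)),cv2.resize(s[0][170:350,100:340],(400,300))])]))"
```

```text
[0.63847688 0.17999245 0.27067724]
```

View pics/c7.png

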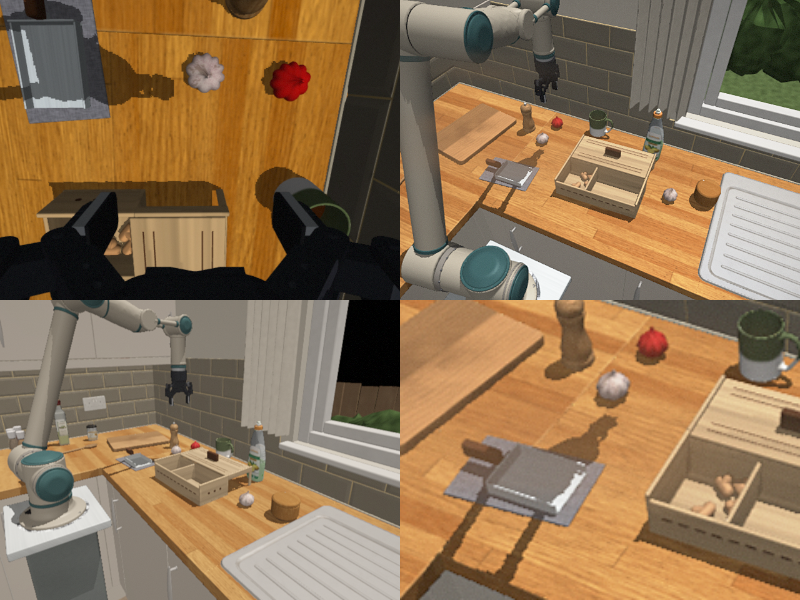

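The tray sits on its mat and the ginger lies in the left compartment. The garlic is at (204,72) in the half-size wrist panel, unmoved, with the red look-alike at (290,82); only two bulbs exist. I'll turn the hand 90° to keep clear of the mill and come above the bulb.

Call:
send_rows(increments=[{"gripper": -1, "linear": [0, 0, 0], "delta_rot": [0, 0, 0.14]}, {"gripper": -1, "linear": [0, 0, 0], "delta_rot": [0, 0, 0.28]}, {"gripper": -1, "linear": [0, 0, 0], "delta_rot": [0, 0, 0.42]}, {"gripper": -1, "linear": [0, 0, 0], "delta_rot": [0, 0, 0.56]}, {"gripper": -1, "linear": [0, 0, 0], "delta_rot": [0, 0, 0.7]}, {"gripper": -1, "linear": [0, 0, 0], "delta_rot": [0, 0, 0.84]}, {"gripper": -1, "linear": [0, 0, 0], "delta_rot": [0, 0, 0.98]}, {"gripper": -1, "linear": [0, 0, 0], "delta_rot": [0, 0, 1.12]}])

```text
clock: 17.05
position: [0.6379, 0.1807, 0.2717]
ee_rot: [-0.0, 0.195, 0.981, 0.0]
contact_force: [0.9, -0.2, -0.4]
width: 0.0854
gripper_force: 0.0
```

Call:
send_rows(increments=[{"gripper": -1, "linear": [0.015, 0.02, 0], "delta_rot": [0, 0, 0.14]}, {"gripper": -1, "linear": [0.03, 0.03, 0], "delta_rot": [0, 0, 0.28]}, {"gripper": -1, "linear": [0.06, 0.05, 0], "delta_rot": [0, 0, 0.42]}, {"gripper": -1, "linear": [0.09, 0.07, 0], "delta_rot": [0, 0, 0.457]}, {"gripper": -1, "linear": [0.12, 0.075, 0], "delta_rot": [0, 0, 0.457]}, {"gripper": -1, "linear": [0.12, 0.075, 0], "delta_rot": [0, 0, 0.457]}, {"gripper": -1, "linear": [0.12, 0.075, 0], "delta_rot": [0, 0, 0.457]}])

```text
clock: 17.75
position: [0.7584, 0.2556, 0.2704]
ee_rot: [-0.001, -0.029, 1.0, -0.0]
contact_force: [-0.4, -0.6, 0.4]
width: 0.0854
gripper_force: 0.0
```

```bash
cat > gar.py <<'E'
from h import *
def garlic(c,p,z=.028,rad=45):
    # blob of whitish-pinkish low-saturation pixels near expected projection
    u,v=proj(c,p); hsv=cv2.cvtColor(c[0],cv2.COLOR_BGR2HSV)
    m=((hsv[...,1]<85)&(hsv[...,2]>70)).astype(np.uint8)
    mask=np.zeros_like(m); cv2.circle(mask,(int(u),int(v)),rad,1,-1); m&=mask
    m=cv2.morphologyEx(m,cv2.MORPH_OPEN,np.ones((3,3)))
    n,l,st,ce=cv2.connectedComponentsWithStats(m)
    if n<2: return None
    i=1+st[1:,4].argmax(); x,y,w,h,a=st[i]
    (cx,cy),r=cv2.minEnclosingCircle(np.argwhere(l==i)[:,::-1].astype(np.float32))
    return (cx,cy,r,a,(w,h)),ray(c,cx,cy,z).round(4)
E
python3 -c "
from gar import *
w7=load('wrist7.png'); print(ray(w7,326,115,.028),garlic(w7,[.645,.25,.028]))
w=save('wrist','wrist8.png'); s=get_state(); print(s['position'],s['qpos'].round(2),s['ee_rot'])
print(proj(w,[.647,.25,.028]),garlic(w,[.647,.25,.028]))
for f in ('scene0.png','scene7.png'): print(garlic(load(f),[.645,.245,.028],rad=18),garlic(load(f),[.572,-.36,.028],rad=18))
"
```

```text
[0.64993461 0.25550021 0.028     ] ((328.5975646972656, 116.3536605834961, 31.995433807373047, np.int32(2804), (np.int32(61), np.int32(63))), array([0.6523, 0.2545, 0.028 ]))
[0.75809095 0.25517133 0.27115927] [ 0.24  0.63  0.82  0.    1.69 -1.39] [-7.18299556e-04 -2.87380449e-02  9.99586719e-01 -2.39144942e-05]
[314.91192563  77.17171599] ((319.5, 83.0, 33.67872619628906, np.int32(2883), (np.int32(61), np.int32(66))), array([0.6515, 0.2543, 0.028 ]))
((227.71168518066406, 221.01095581054688, 9.76425552368164, np.int32(252), (np.int32(20), np.int32(17))), array([0.6503, 0.2512, 0.028 ])) ((432.0238037109375, 311.4047546386719, 11.138742446899414, np.int32(371), (np.int32(23), np.int32(21))), array([ 0.581 , -0.3575,  0.028 ]))
((227.71168518066406, 221.01095581054688, 9.76425552368164, np.int32(251), (np.int32(20), np.int32(17))), array([0.6503, 0.2512, 0.028 ])) ((432.0238037109375, 311.4047546386719, 11.138742446899414, np.int32(372), (np.int32(23), np.int32(21))), array([ 0.581 , -0.3575,  0.028 ]))
```

Call:
send_rows(increments=[{"gripper": -1, "linear": [-0.04, 0, 0], "delta_rot": [0, 0, 0]}, {"gripper": -1, "linear": [-0.08, -0.001, 0], "delta_rot": [0, 0, 0]}, {"gripper": -1, "linear": [-0.107, -0.001, -0.02], "delta_rot": [0, 0, 0]}, {"gripper": -1, "linear": [-0.107, -0.001, -0.06], "delta_rot": [0, 0, 0]}, {"gripper": -1, "linear": [-0.107, -0.001, -0.11], "delta_rot": [0, 0, 0]}, {"gripper": -1, "linear": [-0.107, -0.001, -0.16], "delta_rot": [0, 0, 0]}, {"gripper": -1, "linear": [-0.107, -0.001, -0.2], "delta_rot": [0, 0, 0]}, {"gripper": -1, "linear": [-0.107, -0.001, -0.225], "delta_rot": [0, 0, 0]}])

```text
clock: 18.6
position: [0.6489, 0.2527, 0.0439]
ee_rot: [-0.002, -0.028, 1.0, -0.0]
contact_force: [-0.2, -0.7, -0.6]
width: 0.0856
gripper_force: 0.0
```

Call:
send_rows(increments=[{"gripper": -1, "linear": [0, 0, -0.015], "delta_rot": [0, 0, 0]}, {"gripper": -1, "linear": [0, 0, -0.028], "delta_rot": [0, 0, 0]}, {"gripper": -1, "linear": [0, 0, -0.032], "delta_rot": [0, 0, 0]}, {"gripper": -1, "linear": [0, 0, -0.032], "delta_rot": [0, 0, 0]}])

```text
clock: 19.0
position: [0.653, 0.2535, 0.0147]
ee_rot: [0.001, -0.028, 1.0, 0.0]
contact_force: [0.4, -0.3, -0.0]
width: 0.0853
gripper_force: 0.0
```

Call:
send_rows(increments=[{"gripper": 1, "linear": [0, 0, 0], "delta_rot": [0, 0, 0]}, {"gripper": 1, "linear": [0, 0, 0], "delta_rot": [0, 0, 0]}, {"gripper": 1, "linear": [0, 0, 0], "delta_rot": [0, 0, 0]}, {"gripper": 1, "linear": [0, 0, 0], "delta_rot": [0, 0, 0]}, {"gripper": 1, "linear": [0, 0, 0], "delta_rot": [0, 0, 0]}, {"gripper": 1, "linear": [0, 0, 0], "delta_rot": [0, 0, 0]}], newtons=25)

```text
clock: 19.6
position: [0.6536, 0.2537, 0.0158]
ee_rot: [0.001, -0.028, 1.0, 0.0]
contact_force: [-1.2, 0.3, 5.6]
width: 0.0516
gripper_force: 25.7
```

Call:
send_rows(increments=[{"gripper": 1, "linear": [0, 0, 0.01], "delta_rot": [0, 0, 0]}, {"gripper": 1, "linear": [0, 0, 0.04], "delta_rot": [0, 0, 0]}, {"gripper": 1, "linear": [0, 0, 0.08], "delta_rot": [0, 0, 0]}, {"gripper": 1, "linear": [0, 0, 0.12], "delta_rot": [0, 0, 0]}, {"gripper": 1, "linear": [0, 0, 0.16], "delta_rot": [0, 0, 0]}, {"gripper": 1, "linear": [0, 0, 0.185], "delta_rot": [0, 0, 0]}, {"gripper": 1, "linear": [-0.01, -0.02, 0.185], "delta_rot": [0, 0, 0]}, {"gripper": 1, "linear": [-0.025, -0.06, 0.185], "delta_rot": [0, 0, 0]}])

```text
clock: 20.4
position: [0.6288, 0.1952, 0.2007]
ee_rot: [0.002, -0.03, 1.0, 0.001]
contact_force: [0.1, -1.2, -0.7]
width: 0.0513
gripper_force: 26.3
```

Call:
send_rows(increments=[{"gripper": 1, "linear": [-0.017, -0.042, 0], "delta_rot": [0, 0, 0]}, {"gripper": 1, "linear": [-0.034, -0.085, 0], "delta_rot": [0, 0, 0]}, {"gripper": 1, "linear": [-0.051, -0.128, 0], "delta_rot": [0, 0, 0]}, {"gripper": 1, "linear": [-0.068, -0.17, 0], "delta_rot": [0, 0, 0]}, {"gripper": 1, "linear": [-0.085, -0.213, 0], "delta_rot": [0, 0, 0]}, {"gripper": 1, "linear": [-0.102, -0.256, 0], "delta_rot": [0, 0, 0]}, {"gripper": 1, "linear": [-0.117, -0.295, 0], "delta_rot": [0, 0, 0]}, {"gripper": 1, "linear": [-0.126, -0.318, 0], "delta_rot": [0, 0, 0]}])

```text
clock: 21.2
position: [0.5004, -0.1273, 0.1997]
ee_rot: [0.0, -0.027, 1.0, -0.001]
contact_force: [0.4, -0.5, 0.1]
width: 0.0514
gripper_force: 26.3
```

Call:
send_rows(increments=[{"gripper": 1, "linear": [0, 0, 0], "delta_rot": [0, 0, 0]}, {"gripper": 1, "linear": [0, 0, 0], "delta_rot": [0, 0, 0]}, {"gripper": 1, "linear": [0, 0, 0], "delta_rot": [0, 0, 0]}])

```text
clock: 21.5
position: [0.5021, -0.1238, 0.1992]
ee_rot: [0.0, -0.028, 1.0, 0.0]
contact_force: [0.5, -0.4, 0.7]
width: 0.0513
gripper_force: 26.3
```

```bash
python3 -c "
from gar import *
s=get_state(); print(s['position'],s['ee_rot'],s['width'])
w=save('wrist','wrist9.png'); c=save('scene','scene9.png'); cv2.imwrite('pics/c9.png',np.hstack([cv2.resize(w[0],(400,300)),cv2.resize(c[0][200:350,240:440],(400,300),interpolation=3)]))
print(garlic(c,[.572,-.36,.028],rad=18))
from math import *
O=np.array([.501,-.107]);M=np.array([[cos(.057),-sin(.057)],[sin(.057),cos(.057)]])
for k in [(-.0625,-.1545),(-.0625,.0355),(.0605,-.1545),(.0605,.0355)]:
  p=O+M@k; print(k,p.round(3),proj(w,[*p,.075]).round(0)*.625)
"
```

```text
[ 0.50206267 -0.12378915  0.19919066] [ 2.90316121e-04 -2.84388603e-02  9.99595454e-01  2.73265935e-04] 0.05134868094050441
((432.0238037109375, 311.4047546386719, 11.138742446899414, np.int32(372), (np.int32(23), np.int32(21))), array([ 0.581 , -0.3575,  0.028 ]))
(-0.0625, -0.1545) [ 0.447 -0.265] [58.75  85.625]
(-0.0625, 0.0355) [ 0.437 -0.075] [248.75   85.625]
(0.0605, -0.1545) [ 0.57  -0.258] [ 73.75  198.125]
(0.0605, 0.0355) [ 0.559 -0.068] [242.5  198.75]
```

View pics/c9.png

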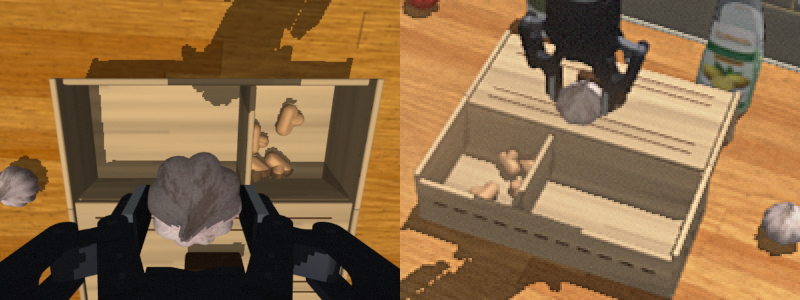

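The bulb is held over the right compartment at (195,195). All four ginger pieces are in the left compartment, around (275,140). I'll lower it in and release with a partial opening.

Call:
send_rows(increments=[{"gripper": 1, "linear": [-0.003, -0.006, -0.03], "delta_rot": [0, 0, 0]}, {"gripper": 1, "linear": [-0.003, -0.006, -0.07], "delta_rot": [0, 0, 0]}, {"gripper": 1, "linear": [-0.003, -0.006, -0.11], "delta_rot": [0, 0, 0]}, {"gripper": 1, "linear": [-0.003, -0.006, -0.14], "delta_rot": [0, 0, 0]}, {"gripper": 1, "linear": [-0.003, -0.006, -0.16], "delta_rot": [0, 0, 0]}, {"gripper": 1, "linear": [-0.003, -0.006, -0.17], "delta_rot": [0, 0, 0]}, {"gripper": 1, "linear": [-0.003, -0.006, -0.175], "delta_rot": [0, 0, 0]}, {"gripper": 1, "linear": [-0.003, -0.006, -0.175], "delta_rot": [0, 0, 0]}])

```text
clock: 22.4
position: [0.4992, -0.1303, 0.024]
ee_rot: [0.0, -0.028, 1.0, 0.0]
contact_force: [-0.9, -0.2, -0.8]
width: 0.0511
gripper_force: 26.3
```

Call:
send_rows(increments=[{"gripper": -0.55, "linear": [0, 0, 0], "delta_rot": [0, 0, 0]}, {"gripper": -0.55, "linear": [0, 0, 0], "delta_rot": [0, 0, 0]}, {"gripper": -0.55, "linear": [0, 0, 0], "delta_rot": [0, 0, 0]}, {"gripper": -0.55, "linear": [0, 0, 0.015], "delta_rot": [0, 0, 0]}, {"gripper": -0.55, "linear": [0, 0, 0.05], "delta_rot": [0, 0, 0]}, {"gripper": -0.55, "linear": [0, 0, 0.1], "delta_rot": [0, 0, 0]}, {"gripper": -0.55, "linear": [0, 0, 0.15], "delta_rot": [0, 0, 0]}, {"gripper": -1, "linear": [0, 0, 0.2], "delta_rot": [0, 0, 0]}])

```text
clock: 23.2
position: [0.4983, -0.1305, 0.2265]
ee_rot: [0.0, -0.028, 1.0, -0.0]
contact_force: [0.6, -0.2, -0.5]
width: 0.0784
gripper_force: 0.0
```

Call:
send_rows(increments=[{"gripper": -1, "linear": [0.02, -0.035, 0.03], "delta_rot": [0, 0, -0.14]}, {"gripper": -1, "linear": [0.04, -0.07, 0.06], "delta_rot": [0, 0, -0.28]}, {"gripper": -1, "linear": [0.06, -0.1, 0.06], "delta_rot": [0, 0, -0.42]}, {"gripper": -1, "linear": [0.075, -0.14, 0.06], "delta_rot": [0, 0, -0.56]}, {"gripper": -1, "linear": [0.08, -0.18, 0.06], "delta_rot": [0, 0, -0.7]}, {"gripper": -1, "linear": [0.08, -0.22, 0.06], "delta_rot": [0, 0, -0.84]}, {"gripper": -1, "linear": [0.08, -0.26, 0.06], "delta_rot": [0, 0, -0.98]}, {"gripper": -1, "linear": [0.08, -0.29, 0.06], "delta_rot": [0, 0, -1.12]}])

```text
clock: 24.0
position: [0.5782, -0.4232, 0.2839]
ee_rot: [0.0, 0.51, 0.86, -0.0]
contact_force: [0.2, 0.3, -0.7]
width: 0.0856
gripper_force: 0.0
```

Call:
send_rows(increments=[{"gripper": -1, "linear": [0, 0, 0], "delta_rot": [0, 0, -0.14]}, {"gripper": -1, "linear": [0, 0, 0], "delta_rot": [0, 0, -0.28]}, {"gripper": -1, "linear": [0, 0, 0], "delta_rot": [0, 0, -0.42]}, {"gripper": -1, "linear": [0, 0, 0], "delta_rot": [0, 0, -0.45]}, {"gripper": -1, "linear": [0, 0, 0], "delta_rot": [0, 0, -0.45]}, {"gripper": -1, "linear": [0, 0, 0], "delta_rot": [0, 0, -0.45]}])

```text
clock: 24.6
position: [0.5786, -0.4206, 0.2842]
ee_rot: [0.0, 0.686, 0.727, 0.0]
contact_force: [-0.9, 0.2, -0.9]
width: 0.0853
gripper_force: 0.0
```

```bash
python3 -c "
from gar import *
s=get_state(); print(s['position'],s['qpos'].round(2),s['width'])
w=save('wrist','wrist10.png'); c=save('scene','scene10.png'); d=save('side','side10.png')
print(proj(w,[.577,-.36,.028]),garlic(w,[.577,-.36,.028],rad=60),garlic(c,[.575,-.36,.028],rad=18))
cv2.imwrite('pics/c10.png',np.hstack([cv2.resize(w[0],(400,300)),cv2.resize(c[0][200:350,240:440],(400,300),interpolation=3)]))"
```

```text
[ 0.57860351 -0.42059086  0.28419887] [-0.73  0.48  1.06  0.    1.6  -0.78] 0.08528816775671569
[314.31813212 134.34018068] ((321.3160400390625, 132.5099639892578, 29.993549346923828, np.int32(2468), (np.int32(58), np.int32(57))), array([ 0.5834, -0.358 ,  0.028 ])) ((432.0238037109375, 311.4047546386719, 11.138742446899414, np.int32(371), (np.int32(23), np.int32(21))), array([ 0.581 , -0.3575,  0.028 ]))
```

View pics/c10.png

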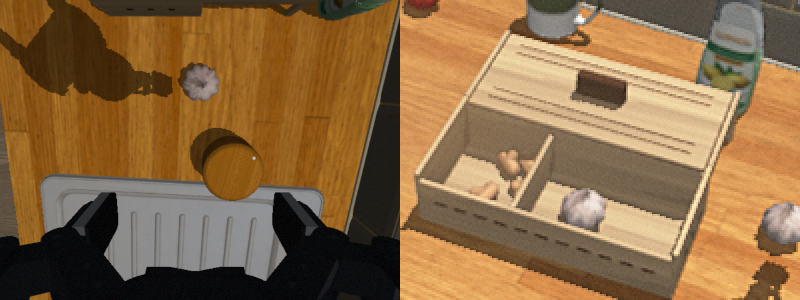

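The first bulb is in the right compartment. The second is at (200,82) in the wrist panel, world (0.583, -0.358), and the salt pot at (233,170) is clear of the grasp.

Call:
send_rows(increments=[{"gripper": -1, "linear": [0.002, 0.03, 0], "delta_rot": [0, 0, 0]}, {"gripper": -1, "linear": [0.0045, 0.0625, -0.02], "delta_rot": [0, 0, 0]}, {"gripper": -1, "linear": [0.0045, 0.0625, -0.06], "delta_rot": [0, 0, 0]}, {"gripper": -1, "linear": [0.0045, 0.0625, -0.11], "delta_rot": [0, 0, 0]}, {"gripper": -1, "linear": [0.0045, 0.0625, -0.16], "delta_rot": [0, 0, 0]}, {"gripper": -1, "linear": [0.0045, 0.0625, -0.2], "delta_rot": [0, 0, 0]}, {"gripper": -1, "linear": [0.0045, 0.0625, -0.235], "delta_rot": [0, 0, 0]}, {"gripper": -1, "linear": [0.0045, 0.0625, -0.255], "delta_rot": [0, 0, 0]}])

```text
clock: 25.55
position: [0.5816, -0.3568, 0.0254]
ee_rot: [-0.003, 0.687, 0.727, -0.0]
contact_force: [0.5, 0.3, -0.6]
width: 0.0853
gripper_force: 0.0
```

Call:
send_rows(increments=[{"gripper": -1, "linear": [0, 0, -0.01], "delta_rot": [0, 0, 0]}, {"gripper": -1, "linear": [0, 0, -0.014], "delta_rot": [0, 0, 0]}, {"gripper": 1, "linear": [0, 0, -0.014], "delta_rot": [0, 0, 0]}, {"gripper": 1, "linear": [0, 0, -0.014], "delta_rot": [0, 0, 0]}, {"gripper": 1, "linear": [0, 0, -0.014], "delta_rot": [0, 0, 0]}, {"gripper": 1, "linear": [0, 0, -0.014], "delta_rot": [0, 0, 0]}, {"gripper": 1, "linear": [0, 0, -0.014], "delta_rot": [0, 0, 0]}, {"gripper": 1, "linear": [0, 0, -0.014], "delta_rot": [0, 0, 0]}])

```text
clock: 26.35
position: [0.5846, -0.3589, 0.017]
ee_rot: [0.002, 0.687, 0.727, 0.0]
contact_force: [-0.3, 0.6, 6.2]
width: 0.0521
gripper_force: 26.4
```

Call:
send_rows(increments=[{"gripper": 1, "linear": [0, 0, 0], "delta_rot": [0, 0, 0]}, {"gripper": 1, "linear": [0, 0, 0.01], "delta_rot": [0, 0, 0]}, {"gripper": 1, "linear": [0, 0, 0.04], "delta_rot": [0, 0, 0]}, {"gripper": 1, "linear": [0, 0, 0.08], "delta_rot": [0, 0, 0]}, {"gripper": 1, "linear": [0, 0, 0.12], "delta_rot": [0, 0, 0]}, {"gripper": 1, "linear": [0, 0, 0.16], "delta_rot": [0, 0, 0]}, {"gripper": 1, "linear": [0, 0, 0.18], "delta_rot": [0, 0, 0]}, {"gripper": 1, "linear": [0, 0, 0.18], "delta_rot": [0, 0, 0]}])

```text
clock: 27.15
position: [0.5847, -0.3593, 0.1998]
ee_rot: [0.004, 0.687, 0.727, 0.0]
contact_force: [0.1, 0.5, -0.9]
width: 0.0522
gripper_force: 26.4
```

Call:
send_rows(increments=[{"gripper": 1, "linear": [-0.015, 0.027, 0], "delta_rot": [0, 0, 0]}, {"gripper": 1, "linear": [-0.035, 0.065, 0], "delta_rot": [0, 0, 0]}, {"gripper": 1, "linear": [-0.055, 0.1, 0], "delta_rot": [0, 0, 0]}, {"gripper": 1, "linear": [-0.07, 0.13, 0], "delta_rot": [0, 0, 0]}, {"gripper": 1, "linear": [-0.0785, 0.145, 0], "delta_rot": [0, 0, 0]}, {"gripper": 1, "linear": [-0.0785, 0.145, -0.02], "delta_rot": [0, 0, 0]}, {"gripper": 1, "linear": [-0.0785, 0.145, -0.06], "delta_rot": [0, 0, 0]}, {"gripper": 1, "linear": [-0.0785, 0.145, -0.09], "delta_rot": [0, 0, 0]}])

```text
clock: 27.95
position: [0.5042, -0.2131, 0.103]
ee_rot: [-0.0, 0.687, 0.727, -0.0]
contact_force: [0.7, 0.6, 0.5]
width: 0.0521
gripper_force: 26.4
```

Call:
send_rows(increments=[{"gripper": 1, "linear": [0, 0, -0.03], "delta_rot": [0, 0, 0]}, {"gripper": 1, "linear": [0, 0, -0.055], "delta_rot": [0, 0, 0]}, {"gripper": 1, "linear": [0, 0, -0.072], "delta_rot": [0, 0, 0]}, {"gripper": 1, "linear": [0, 0, -0.082], "delta_rot": [0, 0, 0]}, {"gripper": 1, "linear": [0, 0, -0.085], "delta_rot": [0, 0, 0]}, {"gripper": 1, "linear": [0, 0, -0.085], "delta_rot": [0, 0, 0]}])

```text
clock: 28.55
position: [0.5034, -0.2131, 0.0208]
ee_rot: [-0.001, 0.687, 0.727, -0.001]
contact_force: [-4.2, 1.6, 10.4]
width: 0.0519
gripper_force: 28.9
```

Call:
send_rows(increments=[{"gripper": -0.55, "linear": [0, 0, 0], "delta_rot": [0, 0, 0]}, {"gripper": -0.55, "linear": [0, 0, 0], "delta_rot": [0, 0, 0]}, {"gripper": -0.55, "linear": [0, 0, 0], "delta_rot": [0, 0, 0]}, {"gripper": -0.55, "linear": [0, 0, 0.015], "delta_rot": [0, 0, 0]}, {"gripper": -0.55, "linear": [0, 0, 0.05], "delta_rot": [0, 0, 0]}, {"gripper": -0.55, "linear": [0, 0, 0.1], "delta_rot": [0, 0, 0]}, {"gripper": -0.55, "linear": [0, 0, 0.15], "delta_rot": [0, 0, 0]}, {"gripper": -1, "linear": [0, 0, 0.2], "delta_rot": [0, 0, 0]}])

```text
clock: 29.35
position: [0.5048, -0.2134, 0.2218]
ee_rot: [0.0, 0.687, 0.727, 0.0]
contact_force: [0.7, -0.3, 0.7]
width: 0.0785
gripper_force: 0.0
```

Call:
send_rows(increments=[{"gripper": -1, "linear": [0.03, 0.03, 0.02], "delta_rot": [0, 0, 0]}, {"gripper": -1, "linear": [0.06, 0.06, 0.04], "delta_rot": [0, 0, 0]}, {"gripper": -1, "linear": [0.09, 0.09, 0.06], "delta_rot": [0, 0, 0]}, {"gripper": -1, "linear": [0.12, 0.117, 0.06], "delta_rot": [0, 0, 0]}, {"gripper": -1, "linear": [0.126, 0.117, 0.06], "delta_rot": [0, 0, 0]}, {"gripper": -1, "linear": [0.126, 0.117, 0.06], "delta_rot": [0, 0, 0]}])

```text
clock: 29.95
position: [0.6316, -0.0959, 0.2789]
ee_rot: [-0.0, 0.686, 0.728, -0.001]
contact_force: [-0.1, 0.3, -0.5]
width: 0.0855
gripper_force: 0.0
```

```bash
python3 -c "
from gar import *
s=get_state(); print(s['position'],s['width'])
w=save('wrist','wrist11.png'); c=save('scene','scene11.png'); d=save('side','side11.png')
cv2.imwrite('pics/c11.png',np.vstack([np.hstack([cv2.resize(c[0],(400,300)),cv2.resize(c[0][200:350,230:430],(400,300),interpolation=3)]),np.hstack([cv2.resize(d[0],(400,300)),cv2.resize(d[0][220:340,220:380],(400,300),interpolation=3)])]))"
```

```text
[ 0.63159841 -0.09590534  0.27890272] 0.08546992364168512
```

View pics/c11.png

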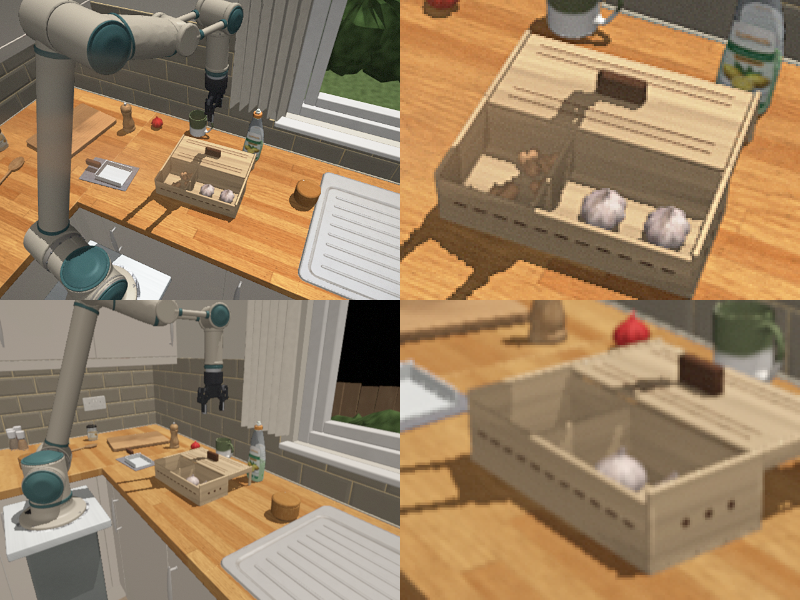

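Both bulbs stand in the right compartment, at (603,208) and (667,226). The ginger is in the left one, the tray is on its mat, and the mill and salt pot are untouched. Now I'll shut the cover.

Call:
send_rows(increments=[{"gripper": -1, "linear": [0, 0.001, -0.04], "delta_rot": [0, 0, 0]}, {"gripper": -1, "linear": [0, 0.001, -0.08], "delta_rot": [0, 0, 0]}, {"gripper": -1, "linear": [0, 0.001, -0.12], "delta_rot": [0, 0, 0]}, {"gripper": -1, "linear": [0, 0.001, -0.155], "delta_rot": [0, 0, 0]}, {"gripper": -1, "linear": [0, 0.001, -0.175], "delta_rot": [0, 0, 0]}, {"gripper": -1, "linear": [0, 0.001, -0.183], "delta_rot": [0, 0, 0]}, {"gripper": -1, "linear": [0, 0.001, -0.183], "delta_rot": [0, 0, 0]}])

```text
clock: 30.8
position: [0.6295, -0.0959, 0.0962]
ee_rot: [-0.001, 0.687, 0.727, -0.001]
contact_force: [-0.1, -0.8, 0.3]
width: 0.0853
gripper_force: 0.0
```

Call:
send_rows(increments=[{"gripper": 1, "linear": [0, 0, 0], "delta_rot": [0, 0, 0]}, {"gripper": 1, "linear": [0, 0, 0], "delta_rot": [0, 0, 0]}, {"gripper": 1, "linear": [0, 0, 0], "delta_rot": [0, 0, 0]}, {"gripper": 1, "linear": [0, 0, 0], "delta_rot": [0, 0, 0]}, {"gripper": 1, "linear": [0, 0, 0], "delta_rot": [0, 0, 0]}, {"gripper": 1, "linear": [0, 0, 0], "delta_rot": [0, 0, 0]}, {"gripper": 1, "linear": [0, 0, 0], "delta_rot": [0, 0, 0]}], newtons=40)

```text
clock: 31.5
position: [0.6307, -0.0951, 0.0977]
ee_rot: [0.0, 0.687, 0.727, 0.0]
contact_force: [-1.9, 0.9, 6.4]
width: 0.0151
gripper_force: 41.2
```

Call:
send_rows(increments=[{"gripper": 1, "linear": [-0.008, -0.0005, 0], "delta_rot": [0, 0, 0]}, {"gripper": 1, "linear": [-0.02, -0.001, 0], "delta_rot": [0, 0, 0]}, {"gripper": 1, "linear": [-0.035, -0.002, 0], "delta_rot": [0, 0, 0]}, {"gripper": 1, "linear": [-0.05, -0.003, 0], "delta_rot": [0, 0, 0]}, {"gripper": 1, "linear": [-0.062, -0.0035, 0], "delta_rot": [0, 0, 0]}, {"gripper": 1, "linear": [-0.07, -0.004, 0], "delta_rot": [0, 0, 0]}, {"gripper": 1, "linear": [-0.07, -0.004, 0], "delta_rot": [0, 0, 0]}])

```text
clock: 32.2
position: [0.5589, -0.0991, 0.0977]
ee_rot: [-0.0, 0.687, 0.727, -0.0]
contact_force: [-0.8, 0.7, 6.4]
width: 0.015
gripper_force: 41.5
```

Call:
send_rows(increments=[{"gripper": 1, "linear": [-0.012, -0.0007, 0], "delta_rot": [0, 0, 0]}, {"gripper": 1, "linear": [-0.027, -0.0015, 0], "delta_rot": [0, 0, 0]}, {"gripper": 1, "linear": [-0.04, -0.0023, 0], "delta_rot": [0, 0, 0]}, {"gripper": 1, "linear": [-0.05, -0.0028, 0], "delta_rot": [0, 0, 0]}, {"gripper": 1, "linear": [-0.057, -0.0032, 0], "delta_rot": [0, 0, 0]}, {"gripper": 1, "linear": [-0.061, -0.0035, 0], "delta_rot": [0, 0, 0]}, {"gripper": 1, "linear": [-0.062, -0.0035, 0], "delta_rot": [0, 0, 0]}, {"gripper": 1, "linear": [-0.062, -0.0035, 0], "delta_rot": [0, 0, 0]}])

```text
clock: 33.0
position: [0.5008, -0.1024, 0.0977]
ee_rot: [0.002, 0.687, 0.727, 0.002]
contact_force: [5.4, 3.0, 3.4]
width: 0.0153
gripper_force: 41.1
```

The cover has met its stop after 130 mm of travel. I'll release, rise and check.

Call:
send_rows(increments=[{"gripper": 1, "linear": [0.003, 0, 0], "delta_rot": [0, 0, 0]}, {"gripper": -1, "linear": [0.003, 0, 0], "delta_rot": [0, 0, 0]}, {"gripper": -1, "linear": [0.003, 0, 0], "delta_rot": [0, 0, 0]}, {"gripper": -1, "linear": [0.003, 0, 0], "delta_rot": [0, 0, 0]}, {"gripper": -1, "linear": [0.003, 0, 0], "delta_rot": [0, 0, 0]}, {"gripper": -1, "linear": [0.003, 0, 0.05], "delta_rot": [0, 0, 0]}, {"gripper": -1, "linear": [0.003, 0, 0.1], "delta_rot": [0, 0, 0]}, {"gripper": -1, "linear": [0.003, 0, 0.15], "delta_rot": [0, 0, 0]}])

```text
clock: 33.8
position: [0.5011, -0.1025, 0.2482]
ee_rot: [-0.001, 0.687, 0.727, -0.0]
contact_force: [0.9, -1.8, 0.3]
width: 0.0857
gripper_force: 0.0
```

Call:
send_rows(increments=[{"gripper": -1, "linear": [0.03, 0, 0.03], "delta_rot": [0, 0, 0]}, {"gripper": -1, "linear": [0.06, 0, 0.06], "delta_rot": [0, 0, 0]}, {"gripper": -1, "linear": [0.09, 0, 0.06], "delta_rot": [0, 0, 0]}, {"gripper": -1, "linear": [0.1, 0, 0.06], "delta_rot": [0, 0, 0]}, {"gripper": -1, "linear": [0.1, 0, 0.06], "delta_rot": [0, 0, 0]}, {"gripper": -1, "linear": [0.1, 0, 0.06], "delta_rot": [0, 0, 0]}])

```text
clock: 34.4
position: [0.6002, -0.1024, 0.3056]
ee_rot: [-0.002, 0.687, 0.727, -0.001]
contact_force: [-0.2, -0.3, 1.5]
width: 0.0853
gripper_force: 0.0
```

```bash
python3 -c "
from gar import *
s=get_state(); print(s['position'],s['width'],s['contact_force'])
w=save('wrist','wrist12.png'); c=save('scene','scene12.png')
cv2.imwrite('pics/c12.png',np.hstack([cv2.resize(w[0],(400,300)),cv2.resize(c[0][200:350,110:410],(400,300),interpolation=3)]))"
```

```text
[ 0.60017826 -0.10244809  0.30559475] 0.08533025011262256 [-0.18885566 -0.25748454  1.53946725]
```

View pics/c12.png

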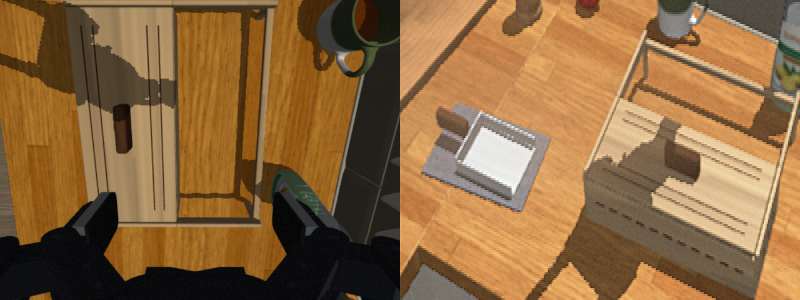

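The cover is shut, with the bar at (123,128) in the wrist panel, and the tray is level on its mat at (497,165). I'll hand the job in.

```bash
python3 -c "
from rig import sign_off
print(sign_off())"
```

```text
the job is handed in; nothing more can be done
None
```

The job is handed in, with no verdict returned: all four ginger pieces are in the left compartment, both garlic bulbs I could find are in the right one, the empty tray is level on its mat, the cover is shut against its stop, and the mill and salt pot were not touched.

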